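# Leak-test a sample jar upside down in the turn-over holder

## Robot

A 6-joint arm with a two-finger parallel gripper is mounted at the origin on the work surface. World frame = base frame: x ahead of the robot, y to its left, z up, the work surface at z = 0. Lengths are in m, angles in rad, forces in N, time in s.
With the tool pointing down it reaches from about 0.35 to 0.975 m from the base axis. Payload 4.9 kg.
Tool frame: the origin (TCP) lies midway between the tips of the shut fingers; the grasp point (between the pads) lies 19 mm behind it (manip.pinch_z is the distance from the TCP to the grasp point, in m); z points along the fingers, y is the direction in which the jaws open and shut (so a half turn about z gives the same grasp; the last joint's range is limited). The gripper opens to 85 mm and grips with 20 to 120 N. Pads are 22 mm wide; open, the fingers measure 114 mm over their backs; the gripper's body (76 mm by 85 mm) begins 54 mm behind the grasp point. The pads swing forward as they close: fully open they stand 13 mm farther back than shut.
Start: joints at [-1.358, 0.053, 1.613, -0, 1.476, -0.119], TCP at [0.204, -0.591, 0.204] pointing down, gripper open.
Joint ranges: [-3.01, 3.01], [-1.01, 2.22], [0.06, 2.58], [-1.02, 4.17], [0.09, 2.62], [-3.14, 3.14]. Speed limits (rad/s): [2.57, 2.57, 3.14, 3.14, 3.14, 3.14].

## Interface

Orientations are given as a unit quaternion [w, x, y, z].
In Python, from plant import manip gives the robot as it stands.
- The arm moves only by the tool drive_tool, never from a script. Its argument "commands" is text: rows parted by semicolons, each of 5 numbers parted by spaces: the finger opening in mm, from 0 to 85.4, then the shift along the tool's x, y, z in units of 30 mm (1.0 is 30 mm), then the turn about the tool's z in degrees. A call has exactly 8 rows; each row shifts and turns the commanded pose from where the row before left it, along the tool's axes as they then stand; what a row does not reach is not made up. A row lasts 1/8 s, in which the tool goes at most 62.5 mm and 10.7 degrees, less where a joint would pass 70% of its speed; a pose out of reach is approached as far as the arm can. A call is refused whole if a number of a shift passes 1 or a number of a turn 10.7, either way. A call with a gripper value outside its range is refused whole. The fingers move at their own pace and stop on an object; the grip force is fixed at half the most. Time passes only in rows, so rows that do not move let the fingers close, or fill a call up. It gives the time, the measured TCP pose, the force and the opening at its end, in the units of the state.
- manip.state(): the state, without advancing time (a new reading comes with each control period).
- manip.grab_frame(name): name is "side" or "top" or "wrist"; returns the picture (420x560x3 uint8, red, green, blue); there is no depth.
- manip.camera_params(name): a dict with "fx", "fy", "cx", "cy" (pixels), "xyz" and "orientation" of the camera in the world. Camera axes: x right, y down, z forward; pixel columns grow to the right and rows downward; lengths in m; the calibration is good to about 2 mm. A picture is of the moment at which its call begins: read the wrist's pose just before it. camera_params takes no time and is no camera call; for the wrist camera it gives the pose at the moment of the call.
- manip.job_done(): hands the job in, once; it reports no verdict.
The state is a dict: "time": time; "joint_pos": joint angles; "joint_vel": joint speeds; "joint_efforts": joint torques, N m; "tool_pos": TCP position; "tool_rot": TCP orientation; "contact_force": force on the tool from outside, world axes, zero at the start; "ft_torque": the same for the moment, N m; "gripper_width": opening from 0.0 (shut) to 1.0 (fully open).
Only numpy, scipy, OpenCV 4.12 (cv2) and the standard library are available. Lean on these libraries where they do the work, as an engineer would, in place of code of your own. Each camera call takes 0.05 s, during which the arm holds its last target. There are 200 camera calls.

## Task

Stand the low round sample jar upright in the pocket of the open hinged holder, shut the slotted lid over it, then swing the whole closed holder over its hinge by the grip bar until it lies fully home upside down over the drip tray, with the jar shut inside. Let go of it there.

Things in the scene. Friction and masses are not known exactly. Their poses are not given: they have to be found in the camera images.
- jar_mid (a point): The jar to test: low, round, white plastic, black screw cap; 50 mm diameter, 28 mm tall, about 60 g, upright on the bench. Point: its centre, 14 mm above its underside; z out of the cap. Bystanders near it in the same plastic: a tall round jar (50 mm diameter, 65 mm tall) and a low square jar (52 mm wide, 28 mm tall).
- pocket (a point): Centre of the pocket floor of the slotted steel holder on its fixed stand, 59 mm above the bench. At the start x runs along the hinges, y towards the grip bar, z up out of the pocket. Inside 76 x 76 mm, 32 mm deep. y-side walls 32 mm high; x sides have only 16 mm high corner walls with a 42 mm gap at mid-side, where fingers holding the jar along x pass.
- holder (a joint): Swing angle of the whole holder, rad: 0 = start, pocket up; 3.14 = home upside down over the drip tray (stops at both). Axis: parallel to pocket x through pocket-frame point (0, -72, 16) mm; the bar rises from +y, passes over the top and comes down at -y. Stiff: stays where left; 3 to 6 N at the bar moves it. The two hinge posts rise 12 mm above the axis, 54 mm either side.
- grip_bar (a point): Centre of the round grip bar, 12 mm thick, along pocket x, 70 mm free between its stems; pocket-frame (0, 88, 16) mm, 160 mm from the swing axis, 75 mm above the bench at both ends of the swing, nothing below it. 40 mm free to the holder's wall: take it from above, opened about 50 mm, closing along y. It turns between the pads, so the gripper can point down all the way.
- lid (a joint): Angle of the flat slotted steel lid, rad: 0 = shut flat on the walls; starts at 1.8 to 2.05, leaning back past upright, away from the bar. Hinge parallel to pocket x through pocket-frame (0, -57, 32) mm; lid 99 mm long, 84 mm wide, 4 mm thick. Push its free edge from behind towards the bar, then down. Stiff: stays at any angle, also upside down; 2 to 3 N at the edge moves it.
Things that resemble listed ones, but are neither listed nor needed, are in the scene too. Leave any brown or pink look-alike of the part that bears jar_mid alone.

How it is judged:
On the way, in this order (a step that is already met when the one before it is completed fails the run):
1. the jar stands upright on the pocket's floor with the lid open (x of jar_mid in the frame of pocket between -0.022 and 0.022 m and y of jar_mid in the frame of pocket between -0.022 and 0.022 m and z of jar_mid in the frame of pocket between 0.008 and 0.02 m and angle between jar_mid's own z axis and vertical below 0.2 rad and value of joint lid above 0.5 rad), for 0.2 s.
2. the lid is shut over the jar, the holder not yet turned over (value of joint lid below 0.15 rad and angle between pocket's own z axis and vertical below 0.2 rad and distance between jar_mid and pocket below 0.04 m), for 0.2 s.
At the end, for the whole second after the job is handed in: The holder lies turned over above the drip tray within 10 degrees of fully home, its lid shut within about 10 degrees, and the jar is inside, upside down (cap down within 14 degrees), its centre within 45 mm of the centre of the pocket floor, all at rest and let go (angle between pocket's own z axis and vertical above 2.96 rad and value of joint lid below 0.17 rad and angle between jar_mid's own z axis and vertical above 2.9 rad and distance between jar_mid and pocket below 0.045 m and z of jar_mid in the frame of pocket between 0.008 and 0.026 m); the robot touches nothing.
It also fails if it takes over 69 s, if anything falls off the work surface, if the arm or the gripper's body presses on something with over 40 N, if the wrist force passes 120 N, or if a joint passes its speed limit or range.

## Working session

There is one attempt and no reset: what is moved stays moved. The work goes in short steps, Python scripts to look and compute and a tool call to move; the robot and the scene stay as the last step left them, time stands still between calls to the robot, and variables do not carry over. Pictures are saved under pics/ and viewed, about 8 in all and at most 12, crops included, and the job is handed in when it is done.

Besides the shell and the picture viewer there is one more tool, called after ">>>" in YAML: its name, and indented under it one key for each argument. drive_tool: Moves the arm, as the interface text tells. Its arguments: {"type":"object","properties":{"commands":{"type":"string"}},"required":["commands"]}

```bash
mkdir -p pics; ls; cat > h.py <<'E'
import numpy as np,cv2
from scipy.spatial.transform import Rotation as R
from plant import manip
def rot(q): return R.from_quat([q[1],q[2],q[3],q[0]]).as_matrix()
def ray(p,u,v):
    d=rot(p["orientation"])@np.array([(u-p["cx"])/p["fx"],(v-p["cy"])/p["fy"],1]); return np.array(p["xyz"]),d/np.linalg.norm(d)
def atz(p,u,v,z):
    o,d=ray(p,u,v); return o+d*(z-o[2])/d[2]
def tri(rs):
    A=sum(np.eye(3)-np.outer(d,d) for o,d in rs); b=sum((np.eye(3)-np.outer(d,d))@o for o,d in rs); return np.linalg.solve(A,b)
def proj(p,X):
    c=rot(p["orientation"]).T@(np.array(X)-p["xyz"]); return np.round([p["fx"]*c[0]/c[2]+p["cx"],p["fy"]*c[1]/c[2]+p["cy"]],1)
def snap(n,f):
    p=manip.camera_params(n); im=manip.grab_frame(n); cv2.imwrite(f,im[:,:,::-1]); return p,im
E
python3 - <<'E'
from h import *
np.set_printoptions(precision=4,suppress=True)
for n in("top","side"):
    p,im=snap(n,f"pics/{n}0.png");print(n,p)
print(manip.state())
E
```

```text
pics
top {'fx': 515.0389709012732, 'fy': 515.0389709012732, 'cx': 287.01554717882374, 'cy': 201.73348461557643, 'xyz': array([0.2915, 0.1842, 0.9261]), 'orientation': array([ 0.0739, -0.6798,  0.7257, -0.0762])}
side {'fx': 461.5399530680126, 'fy': 461.5399530680126, 'cx': 286.59459047295184, 'cy': 211.44548954027334, 'xyz': array([0.285 , 0.7705, 0.6904]), 'orientation': array([ 0.0577, -0.1327,  0.912 , -0.3839])}
{'time': 0.1, 'joint_pos': array([-1.358 ,  0.0533,  1.6141, -0.    ,  1.476 , -0.119 ]), 'joint_vel': array([ 0.0006, -0.0017, -0.0044, -0.    , -0.0005,  0.0006]), 'joint_efforts': array([  0.0019, -39.4901, -37.1363,   0.0001,   0.004 ,  -0.    ]), 'tool_pos': array([ 0.2035, -0.5903,  0.2031]), 'tool_rot': array([-0.0009,  0.9863,  0.1651, -0.    ]), 'contact_force': array([-0.0434,  0.8054,  0.3439]), 'ft_torque': array([-0.0115,  0.0816,  0.0548]), 'gripper_width': 1.0009090723404976}
```

View pics/top0.png

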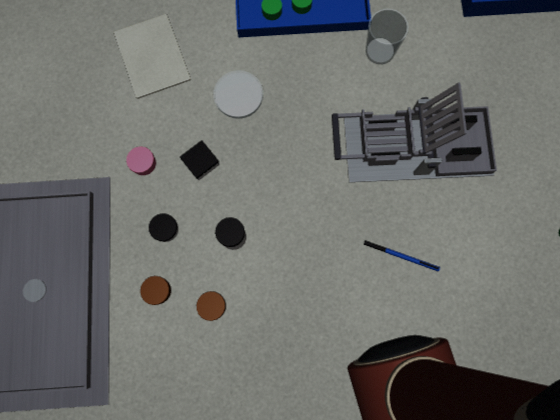

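View pics/side0.png

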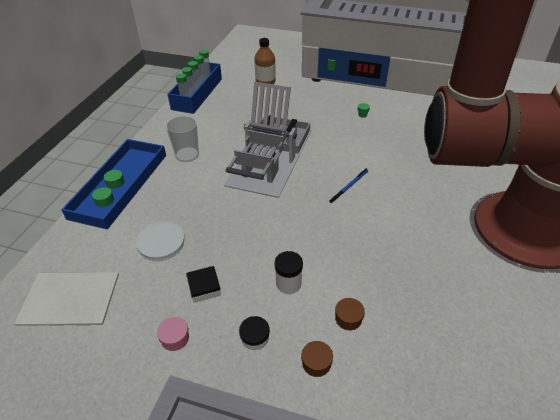

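The candidates for the jar, top-view pixels:
- **Black round cap (163,227):** looks low in the side view at (254,332).
- **Black round cap (230,232):** a tall body in the side view at (289,270).
- **Black square (200,160):** the square jar.
- **Pink (141,160), brown (155,290) and (211,306):** the look-alikes to leave alone.

I choose (163,227). The holder is at about (390,135) in top, with its bar on the left at (336,136). I'll check both in crops.

```bash
python3 - <<'E'
from h import *
np.set_printoptions(precision=4,suppress=True)
t=cv2.imread("pics/top0.png");s=cv2.imread("pics/side0.png")
z=lambda im,x,y,w,h,k:cv2.resize(im[y:y+h,x:x+w],None,fx=k,fy=k,interpolation=cv2.INTER_CUBIC)
a=z(t,320,70,200,150,4);cv2.imwrite("pics/c1.png",a)
b=np.hstack([z(s,215,70,120,150,4),z(s,220,295,80,150-25,4)[:600] if 0 else cv2.resize(s[240:360,220:304],(320,457))[:, :]]) if 0 else None
c=np.zeros((600,800,3),np.uint8);c[:,:480]=z(s,215,70,120,150,4);c[:300,480:800]=z(s,220,300,80,75,4);c[300:,480:800]=z(t,130,190,80,75,4)
cv2.imwrite("pics/c2.png",c)
pt=manip.camera_params("top");ps=manip.camera_params("side")
X=tri([ray(pt,163,226.5),ray(ps,254,328)]);print(X)
print(tri([ray(pt,336,136),ray(ps,246,172)]))
for zz in(0,.028):print(atz(pt,163,227,zz),atz(ps,254,328,zz))
E
```

```text
[0.4549 0.3966 0.027 ]
[0.5825 0.0832 0.0799]
[0.4592 0.4031 0.    ] [0.4616 0.3814 0.    ]
[0.4541 0.3965 0.028 ] [0.4544 0.3972 0.028 ]
```

View pics/c1.png

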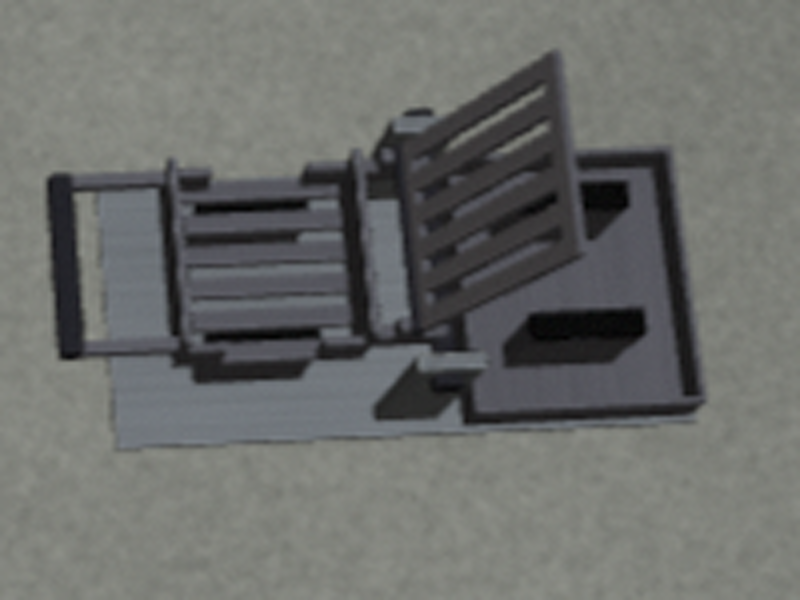

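View pics/c2.png

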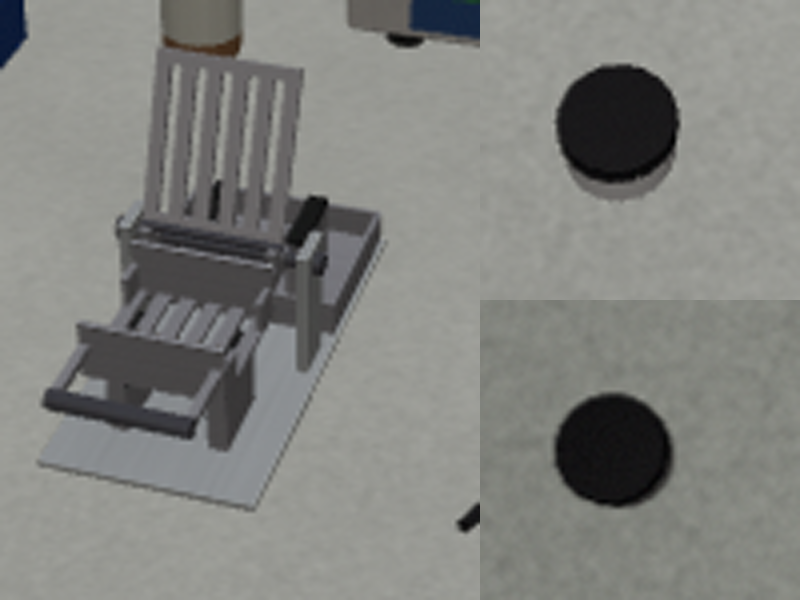

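The crop shows a low jar with a white rim under the black cap, in side at about (254.5,330.5) and in top at (163,227.5). The holder's bar runs from (335,114) to (337,159) in top. The lid's free corners are at (459,83) and (465.5,132.5) in top, and (255,82.5) and (290.5,87.5) in side. I'll fit the holder pose to these.

```bash
cat > fit.py <<'E'
from h import *
from scipy.optimize import least_squares
np.set_printoptions(precision=4,suppress=True)
pt=manip.camera_params("top");ps=manip.camera_params("side")
T=lambda x,y:(320+x/4,70+y/4); S=lambda x,y:(215+x/4,70+y/4)
print("jar",tri([ray(pt,163,227.5),ray(ps,254.5,330.5)]))
B1=tri([ray(pt,*T(61,178)),ray(ps,*S(47,398))]);B2=tri([ray(pt,*T(69,353)),ray(ps,*S(193,427))]);print("bar",B1,B2,(B1+B2)/2)
L1=tri([ray(pt,*T(555,52)),ray(ps,*S(160,50))]);L2=tri([ray(pt,*T(582,250)),ray(ps,*S(302,70))]);print("lid",L1,L2,np.linalg.norm(L1-L2))
def model(q):
    x,y,w,th,hb,z=q;M=R.from_euler('z',w).as_matrix();o=np.array([x,y,z])
    P=[[hb,.088,.016],[-hb,.088,.016]]+[[s*.042,-.057+.099*np.cos(th),.032+.099*np.sin(th)] for s in(1,-1)]
    return [o+M@np.array(p) for p in P]
obs=[(pt,T(61,178)),(pt,T(69,353)),(pt,T(555,52)),(pt,T(582,250)),(ps,S(47,398)),(ps,S(193,427)),(ps,S(160,50)),(ps,S(302,70))]
def f(q):
    m=model(q);return np.concatenate([proj(p,m[i%4])-o for i,(p,o) in enumerate(obs)]+[[(q[5]-.059)*300]])
def proj(p,X):
    c=rot(p["orientation"]).T@(np.array(X)-p["xyz"]); return np.array([p["fx"]*c[0]/c[2]+p["cx"],p["fy"]*c[1]/c[2]+p["cy"]])
r=least_squares(f,[.58,0,0,1.9,.045,.059]);print(r.x,r.fun)
for d in model(r.x):print(d)
E
python3 fit.py
```

```text
jar [0.454  0.3979 0.0218]
bar [0.6256 0.0806 0.074 ] [0.5439 0.0842 0.0767] [0.5848 0.0824 0.0754]
lid [ 0.6223 -0.1028  0.18  ] [ 0.5402 -0.1016  0.1814] 0.08212990868522765
[ 0.5835 -0.0058 -0.0199  1.9776  0.0403  0.0585] [-0.358   0.2955  0.6688  0.6054  0.3218 -0.257  -0.0474  1.4889 -0.3546
 -0.0096 -0.8599  0.1829 -1.139  -0.8651 -0.5166 -0.1208 -0.1631]
[0.6255 0.0814 0.0745]
[0.5449 0.083  0.0745]
[ 0.6236 -0.1028  0.1814]
[ 0.5396 -0.1011  0.1814]
```

The fit is good. The pocket is at (0.5835,-0.006,0.0585) with yaw -1.1° and the lid at 1.98 rad. The bar is at about (0.585,0.082,0.075), and the jar at (0.454,0.397) with its top at about 27 mm. I'll turn the jaws along x and travel to the jar.

>>> drive_tool:
  commands: "85 1 0 0 -8.7;85 1 0 0 -8.7;85 1 0 0 -8.7;85 1 0 0 -8.7;85 1 0 0 -8.7;85 1 0 0 -8.7;85 1 0 0 -8.7;85 1 0 0 -9"

```text
time: 1.1
tool_pos: [0.3505, -0.4181, 0.2035]
tool_rot: [-0.001, 0.712, 0.702, 0.0]
contact_force: [0.2, -0.9, 0.4]
gripper_width: 0.994
```

>>> drive_tool:
  commands: "85 1 0.3 0 0;85 1 0.3 0 0;85 1 0.3 0 0;85 1 0.3 0 0;85 1 0.3 0 0;85 1 0.3 0 0;85 1 0.3 0 0;85 1 0.3 0 0"

```text
time: 2.1
tool_pos: [0.4268, -0.1796, 0.2037]
tool_rot: [-0.0, 0.714, 0.7, -0.0]
contact_force: [0.8, -0.4, 0.8]
gripper_width: 1.0
```

>>> drive_tool:
  commands: "85 1 0 0 0;85 1 0 0 0;85 1 0 0 0;85 1 0 0 0;85 1 0 0 0;85 1 0 0 0;85 1 0 0 0;85 1 0 0 0"

```text
time: 3.1
tool_pos: [0.431, 0.0602, 0.2037]
tool_rot: [-0.0, 0.714, 0.7, -0.0]
contact_force: [-0.4, -0.1, 0.6]
gripper_width: 0.998
```

>>> drive_tool:
  commands: "85 1 0 0 0;85 1 0 0 0;85 1 0 0 0;85 1 0 0 0;85 1 0 0 0;85 1 0 0 0;85 1 0 0 0;85 0.5 0 0 0"

```text
time: 4.1
tool_pos: [0.4352, 0.2851, 0.2036]
tool_rot: [-0.0, 0.713, 0.701, -0.001]
contact_force: [1.1, -0.5, -0.3]
gripper_width: 0.996
```

>>> drive_tool:
  commands: "85 1 0.14 0 0;85 1 0.14 0 0;85 1 0.14 0 0;85 0.73 0.13 0 0;85 0 0 0 0;85 0 0 0 0;85 0 0 1 0;85 0 0 1 0"

```text
time: 5.1
tool_pos: [0.4547, 0.3948, 0.1442]
tool_rot: [0.0, 0.714, 0.7, 0.001]
contact_force: [-0.1, 0.1, -0.5]
gripper_width: 0.994
```

```bash
python3 - <<'E'
from h import *
p,im=snap("wrist","pics/w1.png");print(p);s=manip.state();print(s["tool_pos"],s["tool_rot"])
for X in [(.454,.397,.028),(.454,.397,0)]:print(proj(p,X))
E
```

```text
{'fx': 334.9491587592813, 'fy': 334.9491587592813, 'cx': 276.99036706613043, 'cy': 213.64549029443256, 'xyz': array([0.45657704, 0.47713259, 0.3140669 ]), 'orientation': array([ 0.16224466,  0.9866941 , -0.01047238, -0.00132508])}
[0.45209323 0.39303207 0.13863383] [-4.97954360e-04  7.14183207e-01  6.99949505e-01 -3.57621780e-03]
[275.7 196. ]
[275.8 188.1]
```

View pics/w1.png

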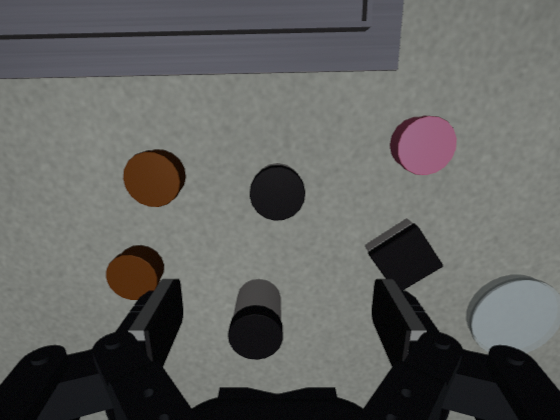

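The wrist view has the low round cap at (277,192), against a predicted (276,196), so the jar is about 3 mm further in y. The tall, square, pink and brown jars are all clear of the fingers. Descending.

>>> drive_tool:
  commands: "85 0.17 0.07 1 0;85 0 0 1 0;85 0 0 1 0;85 0 0 0.8 0;85 0 0 0 0;85 0 0 0 0;85 0 0 0 0;85 0 0 0 0"

```text
time: 6.15
tool_pos: [0.4572, 0.4012, 0.0315]
tool_rot: [0.0, 0.714, 0.7, 0.001]
contact_force: [0.1, 0.0, -1.0]
gripper_width: 0.996
```

>>> drive_tool:
  commands: "85 -0.05 -0.05 0.5 0;85 0 0 0.45 0;85 0 0 0 0;45 0 0 0 0;45 0 0 0 0;45 0 0 0 0;45 0 0 0 0;45 0 0 0 0"

```text
time: 7.15
tool_pos: [0.4551, 0.3994, 0.0019]
tool_rot: [0.0, 0.714, 0.7, 0.0]
contact_force: [-0.2, 0.1, 0.5]
gripper_width: 0.527
```

>>> drive_tool:
  commands: "20 0 0 0 0;20 0 0 0 0;20 0 0 0 0;20 0 0 -1 0;20 0 0 -1 0;20 0 0 -1 0;20 0 0 -1 0;20 0 0 -1 0"

```text
time: 8.15
tool_pos: [0.4549, 0.3992, 0.1527]
tool_rot: [0.0, 0.714, 0.7, 0.0]
contact_force: [0.0, -1.0, -0.3]
gripper_width: 0.234
```

The grip missed, with the width down to 20 mm. I'll look.

```bash
python3 - <<'E'
from h import *
p,im=snap("wrist","pics/w2.png");pt,t=snap("top","pics/t2.png");ps,s=snap("side","pics/s2.png")
print(p);st=manip.state();print(st["tool_pos"])
c=np.zeros((600,800,3),np.uint8)
c[:,:400]=cv2.resize(im[120:420,180:380],(400,600));c[:300,400:]=cv2.resize(s[200:380,160:400],(400,300));c[300:,400:]=cv2.resize(t[150:330,110:350],(400,300))
cv2.imwrite("pics/c3.png",c[:,:,::-1])
E
```

```text
{'fx': 334.9491587592813, 'fy': 334.9491587592813, 'cx': 276.99036706613043, 'cy': 213.64549029443256, 'xyz': array([0.45687771, 0.48162531, 0.32247134]), 'orientation': array([ 0.16250187,  0.98665733, -0.00984301, -0.00188923])}
[0.45615678 0.40014577 0.15395651]
```

View pics/c3.png

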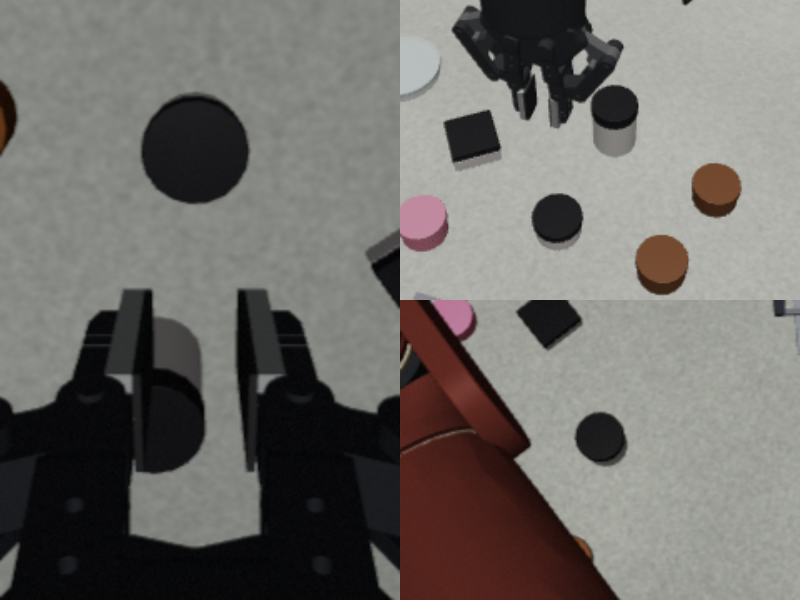

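The jar has not moved: side (254,331), wrist (277,194). The fingertips are in side at about (235,268) and (256,273), so I'll check where the TCP projects.

```bash
python3 - <<'E'
from h import *
p=manip.camera_params("wrist");ps=manip.camera_params("side");st=manip.state()
T=st["tool_pos"];print(T,st["gripper_width"])
for z in(0,.01,.02):print(z,proj(ps,T+[0,0,z]),proj(p,T+[0,0,z]))
# tip midpoint by side+wrist: wrist tips crop (137,290),(252,290)
print(tri([ray(ps,245.5,270),ray(p,180+195/2,120+332/2)]), tri([ray(ps,254.3,330),ray(p,277.5,193.5)]))
Mw=rot(p["orientation"]);print(Mw.T@(T-p["xyz"]))
E
```

```text
[0.45615678 0.40014577 0.15395651] 0.23661979908318043
0 [247.6 282.2] [276.5 255.8]
0.01 [247.1 278. ] [276.6 264.1]
0.02 [246.7 273.6] [276.6 273.2]
[0.45692434 0.399272   0.18240636] [0.45567266 0.39906783 0.02240256]
[-0.00025449  0.0235766   0.18724745]
```

The jar is at (0.4557,0.399). Both views show the real fingertips about 25 mm higher than the reported TCP, so I closed just above the cap. I'll use that 25 mm offset: down to a reported z of about -0.015, watching the force.

>>> drive_tool:
  commands: "85 0 0 0.3 0;85 0 0 0.7 0;85 0 0 1 0;85 0 0 1 0;85 0 0 1 0;85 0 0 0.8 0;85 0 0 0.2 0;85 0 0 0 0"

```text
time: 9.3
tool_pos: [0.4541, 0.3987, 0.0002]
tool_rot: [-0.0, 0.714, 0.7, -0.001]
contact_force: [-0.2, 1.1, 0.2]
gripper_width: 0.993
```

>>> drive_tool:
  commands: "85 0 0 0.3 0;85 0 0 0.3 0;85 0 0 0 0;40 0 0 0 0;40 0 0 0 0;40 0 0 0 0;40 0 0 0 0;40 0 0 0 0"

```text
time: 10.3
tool_pos: [0.4557, 0.3998, -0.0153]
tool_rot: [0.0, 0.714, 0.7, 0.001]
contact_force: [0.0, -0.7, 5.6]
gripper_width: 0.556
```

>>> drive_tool:
  commands: "40 0 0 -0.3 0;40 0 0 -0.7 0;40 0 0 -1 0;40 0 0 -1 0;40 0 0 -1 0;40 0 0 -1 0;40 0 0 0 0;40 0 0 0 0"

```text
time: 11.3
tool_pos: [0.4544, 0.3989, 0.1329]
tool_rot: [-0.0, 0.714, 0.7, -0.001]
contact_force: [-0.3, 0.2, -1.1]
gripper_width: 0.557
```

```bash
python3 - <<'E'
from h import *
ps,s=snap("side","pics/s3.png");st=manip.state();print(st["tool_pos"],st["gripper_width"],st["contact_force"])
p,w=snap("wrist","pics/w3.png")
c=np.zeros((450,800,3),np.uint8);c[:,:400]=cv2.resize(s[150:375,150:350],(400,450));c[:,400:]=cv2.resize(w[120:420,144:411],(400,450));cv2.imwrite("pics/c4.png",c[:,:,::-1])
E
```

```text
[0.45401722 0.39862648 0.13200049] 0.5571682279290441 [ 0.08304967  0.01046858 -1.77305967]
```

View pics/c4.png

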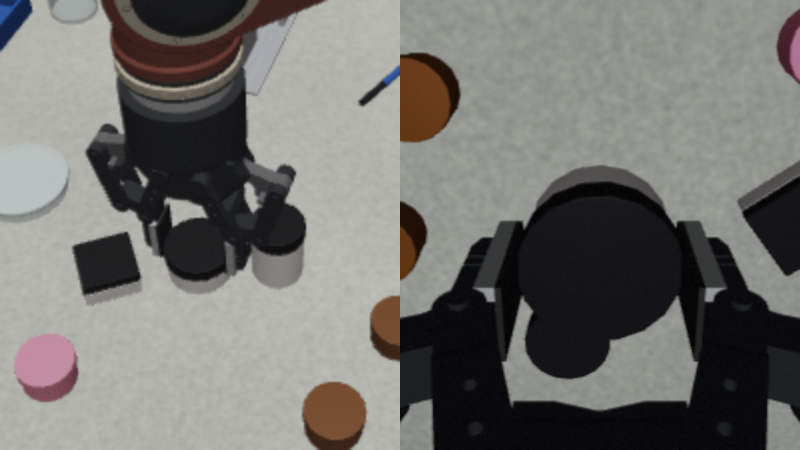

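The jar is held upright, with the cap centre in wrist at about (277,297). I'll compute its offset from the tool.

```bash
python3 - <<'E'
from h import *
p=manip.camera_params("wrist");ps=manip.camera_params("side");T=manip.state()["tool_pos"]
print(T,atz(p,277.5,297,T[2]+.043),atz(ps,150+196/2,150+240/2,T[2]+.043), tri([ray(p,277.5,297),ray(ps,248,270)]))
E
```

```text
[0.45388091 0.39856005 0.13165807] [0.45453603 0.39970402 0.17465807] [0.45634101 0.39410875 0.17465807] [0.4541865  0.40152475 0.18131094]
```

The jar centre is within about 2 mm of the TCP in x and y. Carrying it to the pocket.

>>> drive_tool:
  commands: "40 -0.5 0.2 0 0;40 -0.9 0.3 0 0;40 -0.9 0.3 0 0;40 -0.9 0.3 0 0;40 -0.9 0.3 0 0;40 -0.9 0.3 0 0;40 -0.9 0.3 0 0;40 -0.9 0.3 0 0"

```text
time: 12.4
tool_pos: [0.5199, 0.192, 0.1328]
tool_rot: [-0.0, 0.714, 0.7, -0.001]
contact_force: [0.2, 0.2, -0.3]
gripper_width: 0.555
```

>>> drive_tool:
  commands: "40 -0.9 0.3 0 0;40 -0.9 0.3 0 0;40 -0.9 0.3 0 0;40 -0.9 0.3 0 0;40 -0.9 0.3 0 0;40 -0.9 0.3 0 0;40 -0.8 0.28 0 0;40 -0.41 0.2 0 0"

```text
time: 13.4
tool_pos: [0.5843, -0.0074, 0.1329]
tool_rot: [-0.0, 0.714, 0.7, -0.001]
contact_force: [-0.3, -0.7, -1.4]
gripper_width: 0.557
```

>>> drive_tool:
  commands: "40 0 0 0 0;40 0 0 0.6 0;40 0 0 0.6 0;40 0 0 0.3 0;40 0 0 0 0;40 0 0 0 0;40 0 0 0 0;40 0 0 0 0"

```text
time: 14.4
tool_pos: [0.5851, -0.0056, 0.0894]
tool_rot: [0.0, 0.714, 0.7, 0.0]
contact_force: [-0.3, 0.7, -1.4]
gripper_width: 0.561
```

```bash
python3 - <<'E'
from h import *
st=manip.state();print(st["tool_pos"],st["gripper_width"])
ps,s=snap("side","pics/s4.png");pt,t=snap("top","pics/t4.png")
c=np.zeros((450,800,3),np.uint8);c[:,:400]=cv2.resize(s[70:205,205:325],(400,450));c[:,400:]=cv2.resize(t[60:210,320:453],(400,450));cv2.imwrite("pics/c5.png",c[:,:,::-1])
E
```

```text
[ 0.58514765 -0.0055951   0.08938934] 0.5608082674191724
```

View pics/c5.png

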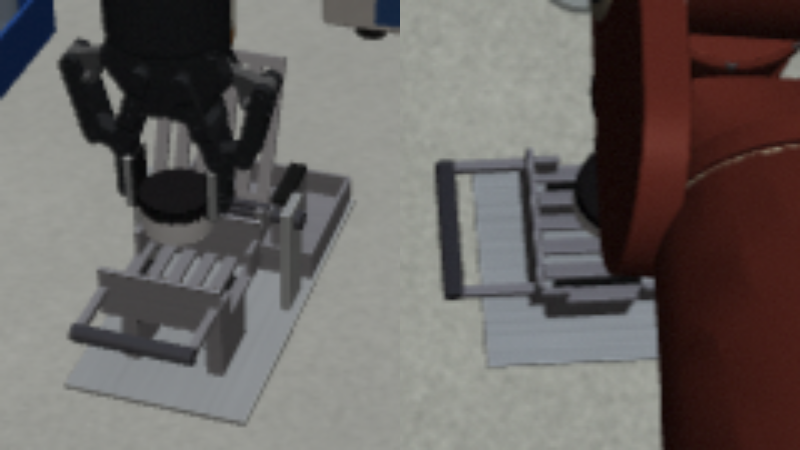

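The jar is over the pocket and aligned. It needs to go down about 45 mm.

>>> drive_tool:
  commands: "40 0 0 0.5 0;40 0 0 0.5 0;40 0 0 0.2 0;40 0 0 0.1 0;40 0 0 0.1 0;40 0 0 0.05 0;40 0 0 0 0;40 0 0 0 0"

```text
time: 15.5
tool_pos: [0.585, -0.0055, 0.0455]
tool_rot: [0.0, 0.714, 0.7, 0.0]
contact_force: [-1.0, -0.2, -1.3]
gripper_width: 0.556
```

>>> drive_tool:
  commands: "40 0 0 0.05 0;40 0 0 0.05 0;40 0 0 0 0;70 0 0 0 0;70 0 0 0 0;70 0 0 0 0;70 0 0 0 0;70 0 0 0 0"

```text
time: 16.5
tool_pos: [0.5847, -0.0055, 0.0421]
tool_rot: [-0.0, 0.714, 0.7, -0.0]
contact_force: [0.3, 0.1, -0.2]
gripper_width: 0.818
```

>>> drive_tool:
  commands: "70 0 0 -0.3 0;70 0 0 -0.7 0;70 0 0 -1 0;70 0 0 -1 0;70 0 0 -1 0;70 0 0 -1 0;70 0 0 -1 0;70 0 0 -1 0"

```text
time: 17.5
tool_pos: [0.5849, -0.0055, 0.2555]
tool_rot: [0.001, 0.714, 0.7, 0.001]
contact_force: [0.6, -0.1, -0.6]
gripper_width: 0.821
```

The jar is released. Next I shut the fingers, pass over the lid and come down behind it.

>>> drive_tool:
  commands: "0 -0.5 0 0 0;0 -0.9 0 0 0;0 -0.9 0 0 0;0 -0.9 0 0 0;0 -0.9 0 0 0;0 -0.7 0 0 0;0 0 0 0 0;0 0 0 0 0"

```text
time: 18.5
tool_pos: [0.5818, -0.1492, 0.252]
tool_rot: [-0.0, 0.714, 0.7, 0.0]
contact_force: [0.0, 0.0, 0.9]
gripper_width: -0.0
```

>>> drive_tool:
  commands: "0 0 0 0.8 0;0 0 0 1 0;0 0 0 1 0;0 0 0 0.8 0;0 0 0 0.25 0;0 0 0 0 0;0 0 0 0 0;0 0 0 0 0"

```text
time: 19.5
tool_pos: [0.5828, -0.1497, 0.1382]
tool_rot: [0.001, 0.714, 0.7, 0.001]
contact_force: [0.4, -0.2, -0.0]
gripper_width: -0.001
```

```bash
python3 - <<'E'
from h import *
st=manip.state();print(st["tool_pos"],st["gripper_width"],st["contact_force"])
ps,s=snap("side","pics/s5.png");pt,t=snap("top","pics/t5.png")
print(proj(ps,st["tool_pos"]),proj(ps,st["tool_pos"]+[0,0,.025]))
c=np.zeros((450,800,3),np.uint8);c[:,:400]=cv2.resize(s[60:195,205:325],(400,450));c[:,400:]=cv2.resize(t[60:210,320:453],(400,450));cv2.imwrite("pics/c6.png",c[:,:,::-1])
E
```

```text
[ 0.5827769  -0.14974977  0.13821373] -0.0009020539180737993 [ 0.4364116  -0.19683176 -0.01458319]
[278.   91.3] [277.9  81.6]
```

View pics/c6.png

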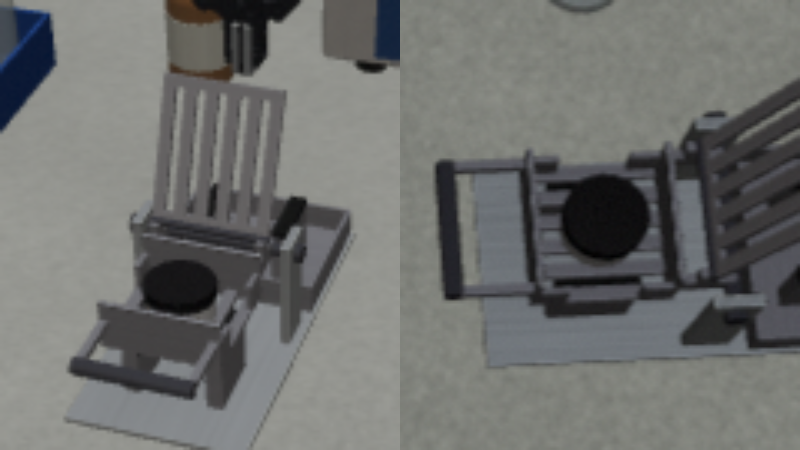

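The jar stands in the pocket. The shut tips are behind the lid edge at a true z of about 0.163, 25 mm above the reported TCP. Pushing the lid towards the bar.

>>> drive_tool:
  commands: "0 0.4 0 0 0;0 0.4 0 0 0;0 0.4 0 0 0;0 0.4 0 0 0;0 0.4 0 0 0;0 0.4 0 0 0;0 0.4 0 0 0;0 0.4 0 0 0"

```text
time: 20.6
tool_pos: [0.5834, -0.0528, 0.136]
tool_rot: [-0.0, 0.714, 0.7, -0.0]
contact_force: [0.4, -2.6, -0.7]
gripper_width: 0.004
```

>>> drive_tool:
  commands: "0 0.4 0 0 0;0 0.4 0 0 0;0 0.4 0 0 0;0 0.2 0 0 0;0 0 0 0 0;0 0 0 0 0;0 0 0 0 0;0 0 0 0 0"

```text
time: 21.6
tool_pos: [0.5845, -0.0116, 0.1367]
tool_rot: [-0.0, 0.714, 0.7, 0.0]
contact_force: [0.6, 0.5, -1.0]
gripper_width: -0.003
```

>>> drive_tool:
  commands: "0 -0.1 0 -0.4 0;0 0 0 -0.8 0;0 0.4 0 0 0;0 0.2 0 0 0;0 0 0 0.4 0;0 0 0 0.4 0;0 0 0 0.4 0;0 0 0 0.4 0"

```text
time: 22.6
tool_pos: [0.5858, 0.0044, 0.1252]
tool_rot: [0.0, 0.714, 0.7, 0.001]
contact_force: [0.0, 0.1, 2.8]
gripper_width: -0.003
```

>>> drive_tool:
  commands: "0 0 0 0.4 0;0 0 0 0.4 0;0 0 0 0.4 0;0 0 0 0.3 0;0 0 0 0.15 0;0 0 0 0 0;0 0 0 0 0;0 0 0 0 0"

```text
time: 23.6
tool_pos: [0.5849, 0.0033, 0.0753]
tool_rot: [0.0, 0.714, 0.7, -0.0]
contact_force: [-0.4, -0.0, 0.2]
gripper_width: -0.002
```

>>> drive_tool:
  commands: "0 0 0 0.1 0;0 0 0 0.1 0;0 0 0 0.05 0;0 0 0 0 0;0 0 0 0 0;0 0 0 0 0;0 0 0 0 0;0 0 0 0 0"

```text
time: 24.6
tool_pos: [0.5851, 0.0035, 0.0679]
tool_rot: [0.0, 0.714, 0.7, 0.0]
contact_force: [1.1, 0.8, 3.3]
gripper_width: -0.001
```

>>> drive_tool:
  commands: "0 0 0 0.05 0;0 0 0 0.05 0;0 0 0 0 0;0 0 0 0 0;0 0 0 0 0;0 0 0 0 0;0 0 0 0 0;0 0 0 0 0"

```text
time: 25.6
tool_pos: [0.5853, 0.0035, 0.0676]
tool_rot: [0.0, 0.714, 0.7, 0.0]
contact_force: [-6.2, 1.9, 14.8]
gripper_width: 0.004
```

The stop is hard: 14.8 N at the expected height, so the lid is shut. Next: raise, move over the bar, and turn 90°.

>>> drive_tool:
  commands: "0 0 0 -0.6 0;0 0 0 -1 0;0 0 0 -1 0;0 0.9 0 -1 0;50 0.9 0 0 0;50 0.83 0 0 0;50 0 0 0 10;50 0 0 0 10"

```text
time: 26.6
tool_pos: [0.5858, 0.0824, 0.1722]
tool_rot: [-0.0, 0.826, 0.564, -0.001]
contact_force: [0.2, -1.3, -0.7]
gripper_width: 0.586
```

>>> drive_tool:
  commands: "50 0 0 0 10;50 0 0 0 10;50 0 0 0 10;50 0 0 0 10;50 0 0 0 10;50 0 0 0 10;50 0 0 0 10;50 0 0 0 0"

```text
time: 27.6
tool_pos: [0.5859, 0.082, 0.1723]
tool_rot: [0.0, 1.0, -0.009, -0.001]
contact_force: [0.1, 0.2, 1.0]
gripper_width: 0.588
```

```bash
python3 - <<'E'
from h import *
p,w=snap("wrist","pics/w6.png");st=manip.state();print(st["tool_pos"],st["tool_rot"],st["gripper_width"],st["joint_pos"])
for X in[(.585,.0822,.0745),(.6255,.0814,.0745),(.5449,.083,.0745)]:print(proj(p,X))
ps,s=snap("side","pics/s6.png")
c=np.zeros((420,800,3),np.uint8);c[:,:560]=w;c[:270,560:]=cv2.resize(s[70:205,205:325],(240,270));cv2.imwrite("pics/c7.png",c[:,:,::-1])
E
```

```text
[0.58598642 0.08205749 0.17232538] [ 2.37680340e-04  9.99967049e-01 -8.09829571e-03 -5.11055073e-04] 0.5833954575249634 [ 1.36334391e-02 -3.46216599e-03  1.72375670e+00 -4.58077045e-04
  1.42233033e+00  1.60069453e+00]
[276.6 205.8]
[276.6 157.3]
[276.5 249.5]
```

View pics/c7.png

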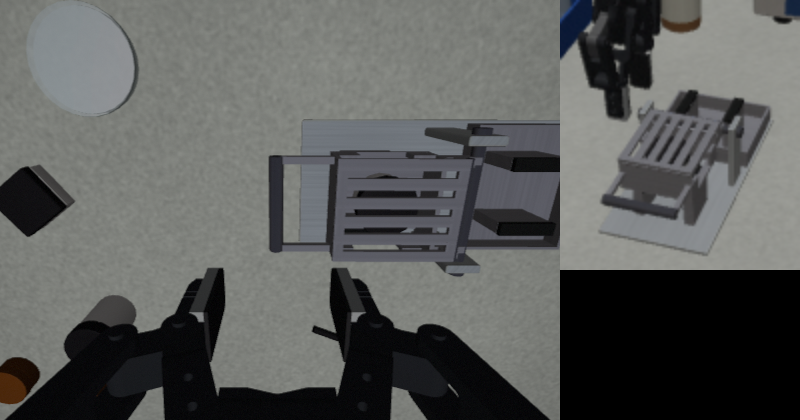

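The lid is shut flat with the jar under it. The bar runs in wrist from (276,157) to (276,252), as predicted, and lies between the fingers. Descending to a reported z of about 0.037, so the tips end about 12 mm below the bar centre.

>>> drive_tool:
  commands: "44 0 0 0.6 0;44 0 0 0.8 0;44 0 0 0.8 0;44 0 0 0.8 0;44 0 0 0.8 0;44 0 0 0.5 0;44 0 0 0.2 0;44 0 0 0 0"

```text
time: 28.7
tool_pos: [0.5864, 0.0823, 0.0376]
tool_rot: [0.0, 1.0, -0.009, -0.0]
contact_force: [0.0, 0.8, 0.5]
gripper_width: 0.515
```

>>> drive_tool:
  commands: "0 0 0 0 0;0 0 0 0 0;0 0 0 0 0;0 0 0 0 0;0 0 0 0 0;0 0 0 0 0;0 0 0 0 0;0 0 0 0 0"

```text
time: 29.7
tool_pos: [0.5873, 0.083, 0.0391]
tool_rot: [-0.001, 1.0, -0.009, 0.001]
contact_force: [-0.5, 3.9, 7.2]
gripper_width: 0.114
```

The bar is held, width about 10 mm. I'll work out the increments for the 160 mm arc, where tool y is about -pocket y and tool z is down.

```bash
python3 -c "
import numpy as np
a=np.radians(np.arange(0,181,4.5));y=-16/3*np.diff(np.cos(a));z=-16/3*np.diff(np.sin(a))
for i in range(0,40,8):print(';'.join('0 0 %.2f %.2f 0'%(y[k],z[k]) for k in range(i,i+8)),y[i:i+8].sum().round(3),z[i:i+8].sum().round(3))"
```

```text
0 0 0.02 -0.42 0;0 0 0.05 -0.42 0;0 0 0.08 -0.41 0;0 0 0.11 -0.40 0;0 0 0.14 -0.39 0;0 0 0.18 -0.38 0;0 0 0.20 -0.37 0;0 0 0.23 -0.35 0 1.019 -3.135
0 0 0.26 -0.33 0;0 0 0.28 -0.31 0;0 0 0.31 -0.28 0;0 0 0.33 -0.26 0;0 0 0.35 -0.23 0;0 0 0.37 -0.20 0;0 0 0.38 -0.18 0;0 0 0.39 -0.14 0 2.667 -1.937
0 0 0.40 -0.11 0;0 0 0.41 -0.08 0;0 0 0.42 -0.05 0;0 0 0.42 -0.02 0;0 0 0.42 0.02 0;0 0 0.42 0.05 0;0 0 0.41 0.08 0;0 0 0.40 0.11 0 3.296 -0.0
0 0 0.39 0.14 0;0 0 0.38 0.18 0;0 0 0.37 0.20 0;0 0 0.35 0.23 0;0 0 0.33 0.26 0;0 0 0.31 0.28 0;0 0 0.28 0.31 0;0 0 0.26 0.33 0 2.667 1.937
0 0 0.23 0.35 0;0 0 0.20 0.37 0;0 0 0.18 0.38 0;0 0 0.14 0.39 0;0 0 0.11 0.40 0;0 0 0.08 0.41 0;0 0 0.05 0.42 0;0 0 0.02 0.42 0 1.019 3.135
```

>>> drive_tool:
  commands: "0 0 0.02 -0.42 0;0 0 0.05 -0.42 0;0 0 0.08 -0.41 0;0 0 0.11 -0.40 0;0 0 0.14 -0.39 0;0 0 0.18 -0.38 0;0 0 0.20 -0.37 0;0 0 0.23 -0.35 0"

```text
time: 30.7
tool_pos: [0.5867, 0.0554, 0.1322]
tool_rot: [-0.004, 1.0, -0.009, 0.001]
contact_force: [2.9, 11.8, 0.8]
gripper_width: 0.105
```

>>> drive_tool:
  commands: "0 0 0.21 -0.36 0;0 0 0.27 -0.31 0;0 0 0.31 -0.28 0;0 0 0.33 -0.26 0;0 0 0.35 -0.23 0;0 0 0.37 -0.20 0;0 0 0.38 -0.18 0;0 0 0.39 -0.14 0"

```text
time: 31.7
tool_pos: [0.5861, -0.0231, 0.1953]
tool_rot: [-0.003, 1.0, -0.009, 0.003]
contact_force: [-2.1, 10.9, 13.2]
gripper_width: 0.104
```

>>> drive_tool:
  commands: "0 0 0.40 -0.18 0;0 0 0.41 -0.12 0;0 0 0.42 -0.05 0;0 0 0.42 -0.02 0;0 0 0.42 0.02 0;0 0 0.42 0.05 0;0 0 0.41 0.08 0;0 0 0.40 0.11 0"

```text
time: 32.7
tool_pos: [0.5841, -0.1289, 0.2011]
tool_rot: [0.004, 1.0, -0.01, 0.003]
contact_force: [-23.2, -6.7, 28.5]
gripper_width: 0.081
```

The upward force of 28 N and the shrinking width suggest the bar is sliding out at the pad tips. I'll look before going on.

```bash
python3 - <<'E'
from h import *
st=manip.state();print(st["tool_pos"],st["contact_force"],st["gripper_width"])
p,w=snap("wrist","pics/w7.png");ps,s=snap("side","pics/s7.png");pt,t=snap("top","pics/t7.png")
ph=np.radians(np.array([100,104,108,112]));M=R.from_euler('z',-.0199).as_matrix()
for a in ph:
    X=np.array([.5835,-.0058,.0585])+M@np.array([0,-.072+.16*np.cos(a),.016+.16*np.sin(a)]);print(round(np.degrees(a)),X,proj(ps,X),proj(p,X))
print("tcp",proj(ps,st["tool_pos"]),proj(p,st["tool_pos"]))
c=np.zeros((600,800,3),np.uint8);c[:,:400]=cv2.resize(s[20:200,200:320],(400,600));c[:300,400:]=cv2.resize(w[120:420,80:480],(400,300));c[300:,400:]=cv2.resize(t[60:210,320:520],(400,300));cv2.imwrite("pics/c8.png",c[:,:,::-1])
E
```

```text
[ 0.58408968 -0.12894268  0.20106439] [-23.21413367  -6.73744584  28.54411799] 0.08092715235676512
100 [ 0.58151444 -0.10556395  0.23206924] [271.7  62. ] [228.  291.4]
104 [ 0.58129707 -0.11648558  0.22974732] [273.4  60.8] [251.4 288.7]
108 [ 0.58108345 -0.12721867  0.22666904] [275.   59.9] [273.7 285.3]
112 [ 0.58087463 -0.13771093  0.22284942] [276.6  59.5] [294.7 281.2]
tcp [274.2  70.4] [276.7 256.7]
```

View pics/c8.png

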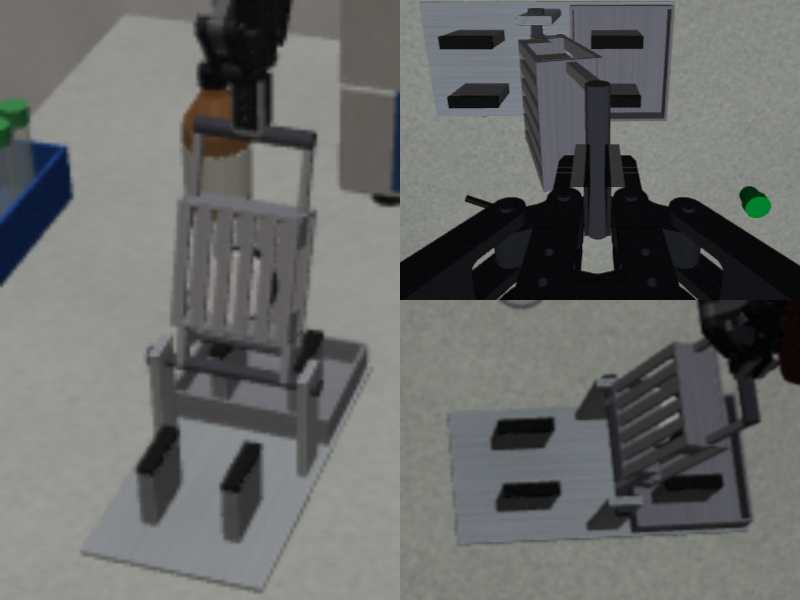

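The lid is still shut, with the jar visible inside. The holder is at about 109°, and the bar, in side at (276,59), sits right at the fingertips. My outward corrections were the wrong way. I'll open, go deeper and take the bar again.

>>> drive_tool:
  commands: "36 0 0 0 0;36 0 0 0 0;36 0 0 0 0;36 0 0 0 0;36 0 0 0 0;36 0 0 0 0;36 0 0 0 0;36 0 0 0 0"

```text
time: 33.85
tool_pos: [0.5824, -0.1252, 0.194]
tool_rot: [-0.0, 1.0, -0.01, -0.0]
contact_force: [-0.2, 0.4, -0.0]
gripper_width: 0.425
```

>>> drive_tool:
  commands: "36 0 0.14 0.15 0;36 0 0 0.19 0;36 0 0 0 0;0 0 0 0 0;0 0 0 0 0;0 0 0 0 0;0 0 0 0 0;0 0 0 0 0"

```text
time: 34.85
tool_pos: [0.5824, -0.1298, 0.1841]
tool_rot: [0.0, 1.0, -0.01, 0.0]
contact_force: [-0.7, -2.8, 1.6]
gripper_width: 0.115
```

Re-gripped well (width 0.115, low force), at about 109°. Increments for the remaining 71°:

```bash
python3 -c "
import numpy as np
a=np.radians(np.linspace(109,180,17));y=-16/3*np.diff(np.cos(a));z=-16/3*np.diff(np.sin(a))
for i in (0,8):print(';'.join('0 0 %.2f %.2f 0'%(y[k],z[k]) for k in range(i,i+8)))
b=a[8];print(-.0778+.16*np.cos(b),.0328+.16*np.sin(b))"
```

```text
0 0 0.38 0.15 0;0 0 0.37 0.18 0;0 0 0.36 0.21 0;0 0 0.34 0.23 0;0 0 0.32 0.26 0;0 0 0.30 0.28 0;0 0 0.28 0.31 0;0 0 0.25 0.33 0
0 0 0.23 0.35 0;0 0 0.20 0.36 0;0 0 0.17 0.38 0;0 0 0.14 0.39 0;0 0 0.11 0.40 0;0 0 0.08 0.41 0;0 0 0.05 0.41 0;0 0 0.02 0.41 0
-0.20805848293701107 0.12571247291375037
```

>>> drive_tool:
  commands: "0 0 0.38 0.15 0;0 0 0.37 0.18 0;0 0 0.36 0.21 0;0 0 0.34 0.23 0;0 0 0.32 0.26 0;0 0 0.30 0.28 0;0 0 0.28 0.31 0;0 0 0.25 0.33 0"

```text
time: 35.85
tool_pos: [0.581, -0.2079, 0.1245]
tool_rot: [-0.0, 1.0, -0.01, 0.0]
contact_force: [1.6, 2.3, 1.3]
gripper_width: 0.12
```

On track with low force. Second half:

>>> drive_tool:
  commands: "0 0 0.23 0.35 0;0 0 0.20 0.36 0;0 0 0.17 0.38 0;0 0 0.14 0.39 0;0 0 0.11 0.40 0;0 0 0.08 0.41 0;0 0 0.05 0.41 0;0 0 0.02 0.30 0"

```text
time: 36.85
tool_pos: [0.5804, -0.2369, 0.0344]
tool_rot: [-0.0, 1.0, -0.009, 0.0]
contact_force: [0.4, 1.4, 18.6]
gripper_width: 0.111
```

>>> drive_tool:
  commands: "0 0 0 0.10 0;0 0 0 0 0;0 0 0 0 0;0 0 0 0 0;0 0 0 0 0;0 0 0 0 0;0 0 0 0 0;0 0 0 0 0"

```text
time: 37.85
tool_pos: [0.5804, -0.2371, 0.0341]
tool_rot: [-0.0, 1.0, -0.009, -0.0]
contact_force: [-2.9, 5.4, 12.9]
gripper_width: 0.113
```

It is at the stop: z 0.034 against 0.033 expected, with 13-18 N. A small extra press, then release and rise.

>>> drive_tool:
  commands: "0 0 0 0.08 0;0 0 0 0 0;0 0 0 0 0;36 0 0 -0.08 0;36 0 0 0 0;36 0 0 0 0;36 0 0 0 0;36 0 0 0 0"

```text
time: 38.85
tool_pos: [0.5801, -0.2374, 0.0319]
tool_rot: [-0.0, 1.0, -0.01, -0.0]
contact_force: [0.5, 0.1, -0.1]
gripper_width: 0.422
```

>>> drive_tool:
  commands: "36 0 0 -0.3 0;36 0 0 -0.8 0;36 0 0 -1 0;36 0 0 -1 0;36 0 0 -1 0;36 0 0 -1 0;36 0 0 -1 0;36 0 0 0 0"

```text
time: 39.85
tool_pos: [0.582, -0.2383, 0.2197]
tool_rot: [0.002, 1.0, -0.009, 0.003]
contact_force: [-0.4, -0.7, -0.0]
gripper_width: 0.422
```

```bash
python3 - <<'E'
from h import *
st=manip.state();print(st["tool_pos"],st["contact_force"],st["gripper_width"])
p,w=snap("wrist","pics/w9.png");ps,s=snap("side","pics/s9.png");pt,t=snap("top","pics/t9.png")
M=R.from_euler('z',-.0199).as_matrix()
for n,a in(("bar180",180),("bar170",170)):
    a=np.radians(a);X=np.array([.5835,-.0058,.0585])+M@np.array([0,-.072+.16*np.cos(a),.016+.16*np.sin(a)]);print(n,X,proj(ps,X),proj(p,X))
c=np.zeros((600,800,3),np.uint8);c[:,:400]=cv2.resize(s[50:200,220:320],(400,600));c[:300,400:]=cv2.resize(w[60:360,80:480],(400,300));c[300:,400:]=cv2.resize(t[60:210,360:560],(400,300));cv2.imwrite("pics/c9.png",c[:,:,::-1])
E
```

```text
[ 0.58204162 -0.23834832  0.21968233] [-0.43332151 -0.65640905 -0.00965926] 0.4223029594081496
bar180 [ 0.5788835  -0.23775406  0.0745    ] [290.2  97. ] [275.9 194.5]
bar170 [ 0.57893187 -0.23532379  0.10228371] [289.9  87.6] [273.2 202.6]
```

View pics/c9.png

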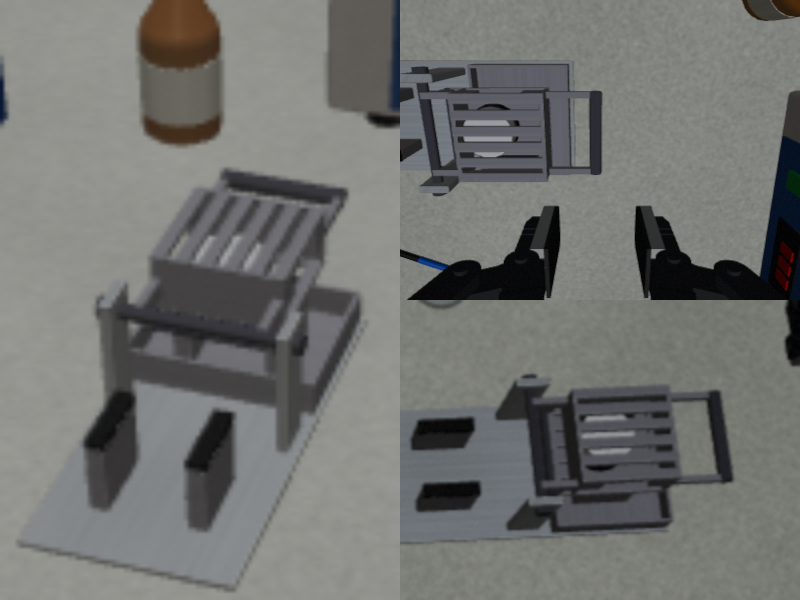

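The holder lies home: the bar is in side at (291,96.5), against a predicted (290,97) for 180°. The jar's white underside shows through the floor slots, and the gripper is clear. Handing in.

```bash
python3 -c "
from plant import manip
print(manip.job_done(),manip.state()['time'])"
```

```text
the job is handed in; nothing more can be done
the job is handed in; nothing more can be done
```

I handed the job in at about 40 s of the 69 s. The low round jar was stood in the pocket and the lid shut over it. I then swung the holder over by its bar to the stop above the drip tray and let go.

**Final checks:**
- **Holder:** the bar sits within about 1 px of where it should be at 180°, and it had met the stop with 13–18 N.
- **Jar:** its white underside shows through the floor slots, so it is inside and upside down.
- **Gripper:** it is clear, with contact force near zero.
- **Lid:** it closed against a hard stop (about 15 N), looked shut after closing and was still shut at about 109°. In the final pictures it is hidden underneath, so I did not see it directly there.

**What went wrong on the way:**
- **Fingertip height:** the real fingertips sit about 25 mm behind the reported tool point. My first grasp therefore closed above the jar without touching it. I used that offset from then on.
- **Bar grip:** during the swing I misread the forces and moved outward, so the bar slid to the pad tips. The tool saw about 37 N in all. I opened at about 109°, took the bar deeper, and finished with low force until the stop.

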